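Raise the stop bar and dock the slide tray

ROBOT

A 6-joint arm with a two-finger parallel gripper is mounted at the origin on the work surface. World frame = base frame: x ahead of the robot, y to its left, z up, the work surface at z = 0. Lengths are in m, angles in degrees, forces in N, time in s.
With the tool pointing down it reaches from about 0.25 to 0.8 m from the base axis. Payload 8.5 kg.
Tool frame: the origin (TCP) lies midway between the tips of the shut fingers; the grasp point (between the pads) lies 19 mm behind it; x points along the fingers, y is the direction in which the jaws open and shut, and the axes are right-handed (so a half turn about x gives the same grasp; the last joint's range is limited). The gripper opens to 85 mm and grips with 20 to 120 N. Pads are 22 mm wide; open, the fingers measure 114 mm over their backs; the gripper's body (76 mm by 85 mm) begins 54 mm behind the grasp point. The pads swing forward as they close: fully open they stand 13 mm farther back than shut.
Start: joints at [0, 13.648, -0.773, 75.585, 0, 90], TCP at [0.525, -0, 0.231] pointing down, gripper open.
Joint ranges: [-152.45, 152.45], [-59.26, 108.67], [-65.41, 83.53], [-104.44, 129.93], [-82.83, 76.93], [-180, 180]. Speed limits (degrees/s): [127.2, 127.2, 159.86, 180, 180, 180].

INTERFACE

Orientations are given as a 3x3 rotation matrix whose columns are the frame's x, y, z axes.
In Python, from workcell import manip gives the robot as it stands.
- The arm moves only by the tool jog_arm, never from a script. Its arguments are lists of equal length, an entry for each row: "offset": the shift along the tool's x, y, z in cm, a list of three; "twist": the turn about the tool's x in degrees. In form: {"offset": [[dx, dy, dz], ...], "twist": [twist, ...]}. A call has 1 to 20 rows; each row shifts and turns the commanded pose from where the row before left it, along the tool's axes as they then stand; what a row does not reach is not made up. A row lasts 1/8 s, in which the tool goes at most 62.5 mm and 10.7 degrees, less where a joint would pass 70% of its speed; a pose out of reach is approached as far as the arm can. A call with a gripper value outside its range is refused whole. "claw" is the closure, from -1 (fully open) to 1 (shut), set as the call begins (left out, the last holds). The fingers move at their own pace and stop on an object; "squeeze" is the grip in N (left out, the last holds). Time passes only in rows, so rows that do not move let the fingers close. It gives the time, the measured TCP pose, the force and the opening at its end, in the units of the state.
- manip.state(): the state, without advancing time (a new reading comes with each control period).
- manip.snapshot(name): name is "scene" or "side" or "wrist"; returns the picture (384x512x3 uint8, red, green, blue); there is no depth.
- manip.calibration(name): a dict with "fx", "fy", "cx", "cy" (pixels), "D" ([k1, k2, p1, p2, k3] as OpenCV has them; the pictures are not rectified), "R" (3x3) and "t" (3): a world point X has camera coordinates R X + t. Camera axes: x right, y down, z forward; pixel columns grow to the right and rows downward; lengths in m; the calibration is good to about 2 mm. A picture is of the moment at which its call begins: read the wrist's pose just before it. calibration takes no time and is no camera call; for the wrist camera it gives the pose at the moment of the call.
- manip.job_done(): hands the job in, once; it reports no verdict.
Trained networks look in the newest picture that a camera, given by its name, has taken for a name from the list of things; names that differ only in an ending like _2 or _b are one class to them, and where a whole thing is asked for, a point or a joint stands for the part that bears it (a point fixed in the world has none). Each returns a list of dicts, best first, with "score" (0 to 1); they miss things now and then, are a little off and sometimes report something else, mostly with a low value. They report only what shows in the picture. A call takes as long as a camera call.
- manip.boxes_of(camera, name): "centre" ([x, y, z] in m, in world coordinates, good to about 4 mm: the middle of the surface that is visible of it).
- manip.cut_out(camera, name): "region" (384x512 bool, what is visible of it).
- manip.mark_of(camera, name): "centre" ([x, y, z] in m, in world coordinates, good to about 4 mm: a listed point, or the origin of a listed thing).
The state is a dict: "t": time; "joint_positions": joint angles; "qvel": joint speeds; "tau": joint torques, N m; "eef_pos": TCP position; "tcp_rot": TCP orientation; "force": force on the tool from outside, world axes, zero at the start; "moment": the same for the moment, N m; "width": opening from 0.0 (shut) to 1.0 (fully open).
Only numpy, scipy, OpenCV 4.12 (cv2) and the standard library are available. Lean on these libraries where they do the work, as an engineer would, in place of code of your own. Each camera call takes 0.05 s, during which the arm holds its last target. There are 200 camera calls.

TASK

Push the counterweighted red and white stop bar of the slide dock up past its balance point so that it stays raised on its own, then push the blue slide tray along its lane, under the raised bar, until it is fully home against the black rubber end stop. Only push with the fingers: do not pick up or lift the tray, and leave the bottles, jars and boxes around it where they stand.

Things in the scene. Friction and masses are not known exactly. Their poses are not given: they have to be found in the camera images.
- dock: grey deck fixed to the bench, 10 mm thick, x -90 to 160, y -250 to 120 mm, with the tray's lane. Origin on the bench surface under the lane's centre line where the stop bar crosses it; z up, +y along the lane, the way to push the tray; +x across it, away from the robot. Yaw up to 0.3 rad. Guide rails 14 mm high, inner faces at x -59 and 59. Pivot plates 132 mm high at x 88, y -34 and 34.
- end_stop (a point): centre of the face of the black rubber end stop across the lane, at dock x 0, y 45 mm, 23 mm above the bench; the face looks to the dock's -y. The aluminium block behind it is 44 mm high above the bench.
- stop_bar (a joint): red and white counterweighted bar, 16 mm square, 0.6 kg, 0.18 N m at 0, hinged on the dock's y axis. 0 = lowered: it rises from the pivot towards the robot at 30 degrees over the lane; its foot (dock x 10 mm, down to 20 mm above the bench) blocks the lane. Grows as the handle goes up, then away from the robot. Balance near 0.75 rad: below it falls shut, above it falls to the open stop, 1.3 rad.
- bar_pivot (a point): middle of the stop bar's hinge axis (the axis is the dock's y), at dock x = 88 mm, 115 mm above the bench.
- bar_handle (a point): centre of the red round cross handle at the bar's free end: 22 mm diameter, 90 mm long along the dock's y, 165 mm from the hinge axis; moves with the bar. Lowered it is at dock x -55, y 0, 198 mm above the bench; space below it and towards the robot is free; the foot hangs from the bar 65 mm beyond it.
- tray: blue slide tray, 110 (x) x 170 (y) x 26 mm high, 0.24 to 0.5 kg, loose, flat on the deck in the lane. Origin at the centre of its underside, 10 mm above the bench; y along the lane. At the start its leading (+y) end is 25 to 75 mm before dock y 0; fully home its origin is at dock y -40 mm.
- tray_tail (a point): middle of the outer face of the tray's trailing end wall (tray y = -85 mm), 13 mm above the tray's underside. The place to push.
- mountant: bystander to leave alone: small amber bottle, 32 mm across, 70 mm tall, loose on the dock's deck behind the lane. Origin at the centre of its underside.
- coverslips: bystander to leave alone: small green box 40 x 50 x 25 mm, loose on the dock's deck behind the lane. Origin at the centre of its underside.
- stain_jar: bystander to leave alone: open glass jar, 64 mm across, 90 mm tall, on the bench. Origin at the centre of its underside.
- sanitiser: bystander to leave alone: pink bottle, 60 mm across, 150 mm tall, on the bench. Origin at the centre of its underside.
- specimen_pot: bystander to leave alone: white pot with yellow cap, 52 mm across, 65 mm tall, on the bench. Origin at the centre of its underside.
- slide_box: bystander to leave alone: cardboard box 85 x 100 x 35 mm, on the bench. Origin at the centre of its underside.

How it is judged (in metres and radians):
On the way, in this order (a step that is already met when the one before it is completed fails the run):
1. the stop bar stays raised by itself, no finger on the bar (value of joint stop_bar above 1.15 rad and velocity of joint stop_bar between -0.1 and 0.1 rad/s and contact force between each of the arm, the fingers and stop_bar below 0.1 N), for 0.3 s.
2. the tray is home against the end stop (y of tray in the frame of dock above -0.047 m and z of tray in the frame of dock below 0.016 m and angle between tray's own z axis and vertical below 0.06 rad), for 0.2 s.
At the end, for the whole second after the job is handed in: The stop bar rests raised (joint above 1.15 rad, still), and the tray lies flat in its lane, at rest, its leading end within 7 mm of the end stop (all of step 2 and value of joint stop_bar above 1.15 rad and velocity of joint stop_bar between -0.1 and 0.1 rad/s and linear speed of tray below 0.02 m/s); the robot touches nothing.
It fails at once if the tray is lifted or tipped out of its lane (z of tray in the frame of dock above 0.025 m or angle between tray's own z axis and vertical above 0.2 rad).
It fails at once if a bystander is shifted by more than 20 mm, lifted or knocked over (distance of any of mountant, coverslips, stain_jar, sanitiser, specimen_pot, slide_box from where it was at the start of the episode above 0.02 m or angle between any of mountant, coverslips, stain_jar, sanitiser, specimen_pot, slide_box's own z axis and vertical above 0.4 rad).
It also fails if it takes over 45 s, if anything falls off the work surface, if the arm or the gripper's body presses on something with over 40 N, if the wrist force passes 120 N, or if a joint passes its speed limit or range.

## Working session

There is one attempt and no reset: what is moved stays moved. The work goes in short steps, Python scripts to look and compute and a tool call to move; the robot and the scene stay as the last step left them, time stands still between calls to the robot, and variables do not carry over. Pictures are saved under pics/ and viewed, about 8 in all and at most 12, crops included, and the job is handed in when it is done.

Besides the shell and the picture viewer there is one more tool, called after ">>>" in YAML: its name, and indented under it one key for each argument. jog_arm: Moves the arm, as the interface text tells. Its arguments: {"type":"object","properties":{"offset":{"type":"array","items":{"type":"array","items":{"type":"number"}}},"twist":{"type":"array","items":{"type":"number"}},"claw":{"type":"number"},"squeeze":{"type":"number"}},"required":["offset","twist"]}

```bash
mkdir -p pics
cat > h.py <<'E'
from workcell import manip
import numpy as np, cv2
def snap(c,n):
    im=manip.snapshot(c); cv2.imwrite(f'pics/{n}.png',im[:,:,::-1]); return im
E
python3 - <<'E'
from h import *
a=snap('scene','a');b=snap('side','b')
cv2.imwrite('pics/ab.png',cv2.resize(np.hstack([a,b]),(800,300))[:,:,::-1])
s=manip.state();print(s['eef_pos'],s['tcp_rot'],s['width'],s['t'])
for c in('scene','side'):
  for n in['dock','bar_pivot','bar_handle','end_stop','tray','tray_tail','mountant','coverslips','stain_jar','sanitiser','specimen_pot','slide_box']:
    r=manip.mark_of(c,n);print(c,n,[(np.round(x['centre'],4).tolist(),round(x['score'],2)) for x in r[:2]])
E
```

```text
[ 5.24648749e-01 -4.25580640e-06  2.30770554e-01] [[-1.22423322e-03  9.99999250e-01  2.32224566e-05]
 [-5.08909435e-05  2.31601715e-05 -9.99999998e-01]
 [-9.99999249e-01 -1.22423440e-03  5.08625519e-05]] 1.0033376487478443 0.1
scene dock [([0.6314, 0.0551, 0.003], 0.66)]
scene bar_pivot [([0.7187, 0.0431, 0.1158], 0.73)]
scene bar_handle [([0.5749, 0.0616, 0.1979], 0.72)]
scene end_stop [([0.6323, 0.0949, 0.021], 0.8)]
scene tray [([0.6089, -0.0846, 0.0112], 0.81)]
scene tray_tail [([0.595, -0.1655, 0.0205], 0.72)]
scene mountant []
scene coverslips [([0.7633, 0.1203, 0.0136], 0.83), ([0.5822, 0.447, -0.0034], 0.37)]
scene stain_jar [([0.424, 0.4038, 0.0023], 0.79)]
scene sanitiser [([0.5806, 0.4445, -0.0029], 0.8)]
scene specimen_pot [([0.4379, -0.4139, 0.0047], 0.51)]
scene slide_box [([0.5592, -0.4358, -0.0022], 0.9)]
side dock [([0.6263, 0.0524, 0.0006], 0.91)]
side bar_pivot [([0.713, 0.0452, 0.114], 0.72)]
side bar_handle [([0.5764, 0.0606, 0.1952], 0.6)]
side end_stop [([0.5797, 0.448, -0.0023], 0.4)]
side tray [([0.6065, -0.0801, 0.0084], 0.63), ([0.7429, -0.1199, 0.0077], 0.43)]
side tray_tail [([0.5999, -0.1673, 0.0232], 0.6)]
side mountant [([0.7375, -0.1162, 0.0066], 0.58)]
side coverslips [([0.7622, 0.1227, 0.0078], 0.42)]
side stain_jar [([0.4182, 0.4088, 0.0029], 0.67)]
side sanitiser [([0.5815, 0.4392, -0.0032], 0.84), ([0.438, -0.413, -0.0016], 0.27)]
side specimen_pot [([0.4406, -0.4151, 0.0004], 0.81)]
side slide_box [([0.5621, -0.4313, -0.003], 0.67)]
```

View pics/ab.png

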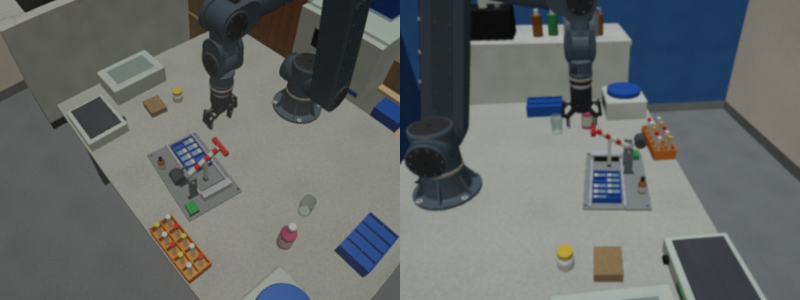

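The scene view shows the bar lowered, with its handle around (220,147) in the combined picture. The tray is behind it in the lane, with the amber and green items beside the lane. The dock yaw comes out at about -0.125 rad, with its origin near (0.629, 0.054). I'll close the fingers, align to the dock and go to the robot side of the handle.

>>> jog_arm:
  offset:
    - [0,0,0]
    - [0,0,0]
    - [1.4,0,-1.7]
    - [1.4,0,-1.7]
    - [1.4,0,-1.7]
    - [1.4,0,-1.6]
    - [0,0,0]
    - [0,0,0]
  twist: [7.2,0,0,0,0,0,0,0]
  claw: 1
  squeeze: 40

```text
t: 2.3
eef_pos: [0.5334, 0.0665, 0.1754]
tcp_rot: [[-0.0, 0.992, -0.125], [-0.0, -0.125, -0.992], [-1.0, -0.0, 0.0]]
force: [0.3, -0.3, -0.5]
width: 0.002
```

Run:
```python
from h import *
s=manip.state();print(s['eef_pos'],s['tcp_rot'].round(3) if hasattr(s['tcp_rot'],'round') else s['tcp_rot'],s['width'],s['t'],s['force'])
a=snap('scene','c');b=snap('side','d')
cv2.imwrite('pics/cd.png',np.hstack([cv2.resize(a[130:280,180:330],(400,400)),cv2.resize(b[90:240,190:340],(400,400))])[:,:,::-1])
def px(c,X):
  k=manip.calibration(c);p,_=cv2.projectPoints(np.array(X,float),cv2.Rodrigues(np.array(k['R']))[0],np.array(k['t']),np.array([[k['fx'],0,k['cx']],[0,k['fy'],k['cy']],[0,0,1]]),np.array(k['D']));return p[:,0].round(1)
for c in('scene','side'):
  for n in['dock','bar_pivot','bar_handle','end_stop','tray','tray_tail']:
    r=manip.mark_of(c,n);print(c,n,[(np.round(x['centre'],4).tolist(),round(x['score'],2)) for x in r[:1]])
```

```text
[0.53343576 0.06652907 0.17540937] [[-0.     0.992 -0.125]
 [-0.    -0.125 -0.992]
 [-1.    -0.     0.   ]] 0.0022094658988368833 2.3 [ 0.34985442 -0.27214435 -0.49816153]
scene dock [([0.6251, 0.0563, 0.0037], 0.55)]
scene bar_pivot [([0.7171, 0.0449, 0.1158], 0.6)]
scene bar_handle [([0.5744, 0.0581, 0.1994], 0.73)]
scene end_stop [([0.6341, 0.0955, 0.0236], 0.64)]
scene tray [([0.6098, -0.0868, 0.0125], 0.86)]
scene tray_tail [([0.5961, -0.1636, 0.0214], 0.57)]
side dock [([0.6272, 0.0575, 0.0006], 0.81)]
side bar_pivot [([0.7132, 0.0432, 0.1122], 0.75)]
side bar_handle [([0.5721, 0.0602, 0.1985], 0.77)]
side end_stop [([0.6345, 0.0988, 0.0187], 0.67)]
side tray [([0.6073, -0.0824, 0.0112], 0.92)]
side tray_tail [([0.5988, -0.1721, 0.02], 0.77)]
```

View pics/cd.png

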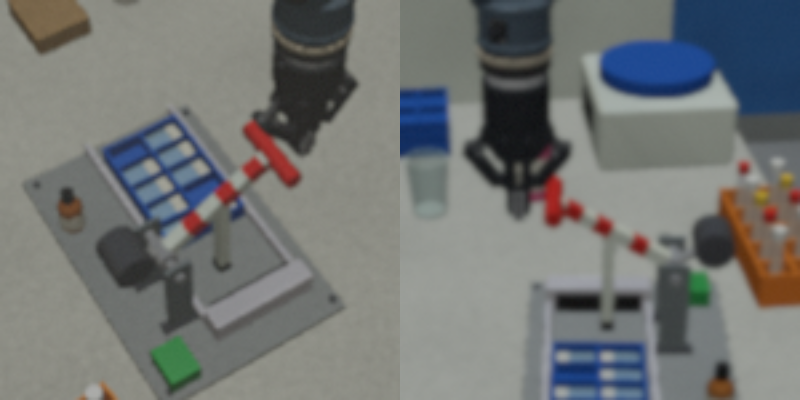

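The fingers are shut on the robot side of the handle, which is near (272,150) in the left crop and (553,200) in the right, and the lane is clear. I'll make contact and follow the handle's arc for the first half.

>>> jog_arm:
  offset:
    - [-0.6,0,0]
    - [0,0.7,0]
    - [0,0.7,0]
    - [-0.98,0.61,0]
    - [-0.93,0.68,0]
    - [-0.88,0.74,0]
    - [-0.83,0.8,0]
    - [-0.77,0.86,0]
    - [-0.71,0.91,0]
    - [0,0,0]
  twist: [0,0,0,0,0,0,0,0,0,0]

```text
t: 4.25
eef_pos: [0.5917, 0.0591, 0.2353]
tcp_rot: [[-0.001, 0.992, -0.125], [0.001, -0.125, -0.992], [-1.0, -0.001, -0.001]]
force: [-17.2, 0.4, 19.1]
width: -0.003
```

Run:
```python
from h import *
a=snap('scene','e');b=snap('side','f')
cv2.imwrite('pics/ef.png',np.hstack([cv2.resize(a[130:280,180:330],(400,400)),cv2.resize(b[90:240,190:340],(400,400))])[:,:,::-1])
for c in('scene','side'):
    r=manip.mark_of(c,'bar_handle');print([(np.round(x['centre'],4).tolist(),round(x['score'],2)) for x in r[:1]])
```

```text
[([0.6164, 0.0537, 0.2473], 0.9)]
[([0.6144, 0.0537, 0.2445], 0.82)]
```

View pics/ef.png

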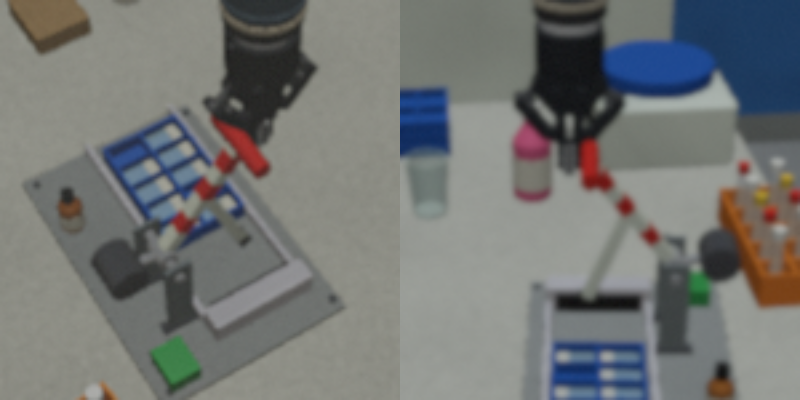

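Both views show the bar about half way up, with the handle near (243,147) left and (590,165) right, still ahead of the fingers. The measured handle position gives about 52.5° above horizontal. The 17/19 N reading points along the bar, so it is preload. I'll relieve it slightly and continue past balance.

>>> jog_arm:
  offset:
    - [-0.2,-0.1,0]
    - [-0.65,0.94,0]
    - [-0.6,0.98,0]
    - [-0.52,1.02,0]
    - [-0.45,1.06,0]
    - [-0.38,1.09,0]
    - [-0.3,1.11,0]
    - [-0.22,1.13,0]
    - [0,0,0]
    - [0,0,0]
  twist: [0,0,0,0,0,0,0,0,0,0]

```text
t: 5.7
eef_pos: [0.6646, 0.0499, 0.2656]
tcp_rot: [[0.0, 0.992, -0.125], [-0.0, -0.125, -0.992], [-1.0, 0.0, 0.0]]
force: [1.0, -1.0, 0.1]
width: -0.001
```

Run:
```python
from h import *
a=snap('scene','g');b=snap('side','i')
cv2.imwrite('pics/gi.png',np.hstack([cv2.resize(a[130:280,180:330],(400,400)),cv2.resize(b[90:240,190:340],(400,400))])[:,:,::-1])
for c in('scene','side'):
    r=manip.mark_of(c,'bar_handle');print([(np.round(x['centre'],4).tolist(),round(x['score'],2)) for x in r[:1]])
```

```text
[([0.7235, 0.041, 0.283], 0.87)]
[([0.7353, 0.0436, 0.2821], 0.9)]
```

View pics/gi.png

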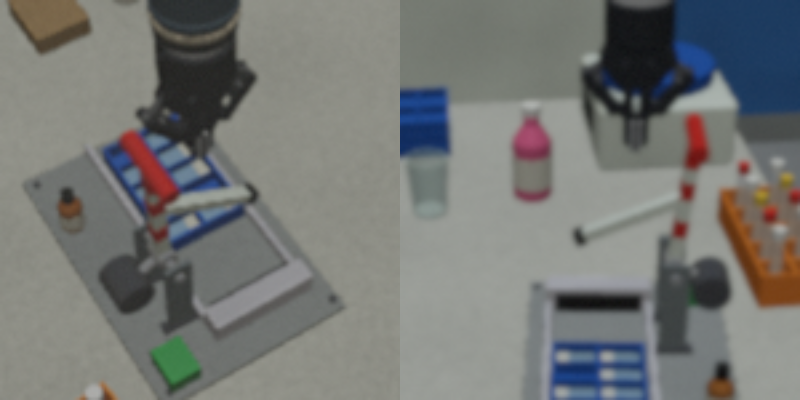

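The bar has passed balance and is at or near its open stop, with the handle near (150,165) left and (697,140) right, clear of the fingers. I'll withdraw, go behind the tray and part-open the fingers for a two-point push.

>>> jog_arm:
  offset:
    - [-0.5,-1.8,0]
    - [0,-1.9,0.5]
    - [0,0,4.4]
    - [0,0,4.4]
    - [0,0,4.4]
    - [0,0,4.4]
    - [0,0,4.4]
    - [0,0,4.0]
    - [4.2,0,0]
    - [4.2,0,0]
    - [4.2,0,0]
    - [4.2,0,0]
    - [3,0,0]
    - [2.0,0,0]
    - [0,0,0]
    - [0,0,0]
  twist: [0,0,0,0,0,0,0,0,0,0,0,0,0,0,0,0]
  claw: 0

```text
t: 7.9
eef_pos: [0.5951, -0.2085, 0.0535]
tcp_rot: [[0.001, 0.992, -0.125], [-0.0, -0.125, -0.992], [-1.0, 0.001, 0.0]]
force: [0.8, -0.3, 0.3]
width: 0.501
```

Run:
```python
from h import *
a=snap('scene','j');b=snap('side','k')
cv2.imwrite('pics/jk.png',np.hstack([cv2.resize(a[130:280,180:330],(400,400)),cv2.resize(b[120:300,190:370],(400,400))])[:,:,::-1])
for c in('scene','side'):
  for n in ['bar_handle','tray','tray_tail']:
    r=manip.mark_of(c,n);print(c,n,[(np.round(x['centre'],4).tolist(),round(x['score'],2)) for x in r[:1]])
```

```text
scene bar_handle [([0.7572, 0.0371, 0.2726], 0.63)]
scene tray [([0.6108, -0.085, 0.0094], 0.72)]
scene tray_tail [([0.5942, -0.1668, 0.0208], 0.63)]
side bar_handle [([0.7575, 0.0382, 0.2739], 0.81)]
side tray [([0.6085, -0.0827, 0.0059], 0.86)]
side tray_tail [([0.6012, -0.1688, 0.0191], 0.91)]
```

View pics/jk.png

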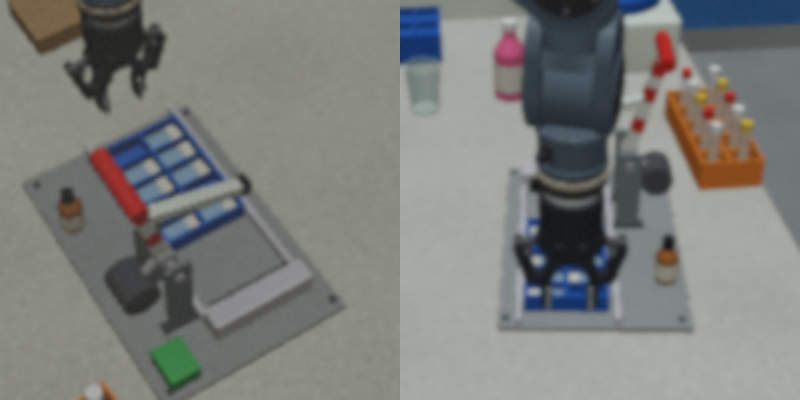

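The bar rests fully raised, with the handle near (120,185) left and (665,50) right. The fingers stand centred behind the tray's tail, near (570,300) right. I'll lower and push most of the way.

>>> jog_arm:
  offset:
    - [1.7,0,0]
    - [1.6,0,0]
    - [0,0,-1.2]
    - [0,0,-1.2]
    - [0,0,-0.8]
    - [0,0,-0.8]
    - [0,0,-0.8]
    - [0,0,-0.8]
    - [0,0,-0.8]
    - [0,0,-0.8]
    - [0,0,-0.8]
    - [0,0,-0.8]
    - [0,0,-0.8]
    - [0,0,-0.8]
    - [0,0,-0.6]
    - [0,0,0]
  twist: [0,0,0,0,0,0,0,0,0,0,0,0,0,0,0,0]

```text
t: 10.3
eef_pos: [0.6086, -0.0985, 0.0196]
tcp_rot: [[0.0, 0.992, -0.125], [0.001, -0.125, -0.992], [-1.0, 0.0, -0.001]]
force: [0.7, -0.6, 0.0]
width: 0.505
```

Run:
```python
from h import *
a=snap('scene','l');b=snap('side','m')
cv2.imwrite('pics/lm.png',np.hstack([cv2.resize(a[130:280,180:330],(400,400)),cv2.resize(b[120:300,190:370],(400,400))])[:,:,::-1])
for c in('scene','side'):
  for n in ['bar_handle','tray','tray_tail']:
    r=manip.mark_of(c,n);print(c,n,[(np.round(x['centre'],4).tolist(),round(x['score'],2)) for x in r[:1]])
```

```text
scene bar_handle [([0.7553, 0.0406, 0.2802], 0.73)]
scene tray [([0.6187, -0.0041, 0.0078], 0.59)]
scene tray_tail [([0.6044, -0.0874, 0.0171], 0.97)]
side bar_handle [([0.7575, 0.0338, 0.2758], 0.93)]
side tray [([0.6186, -0.0032, 0.0116], 0.68)]
side tray_tail [([0.6127, -0.0894, 0.0221], 0.91)]
```

View pics/lm.png

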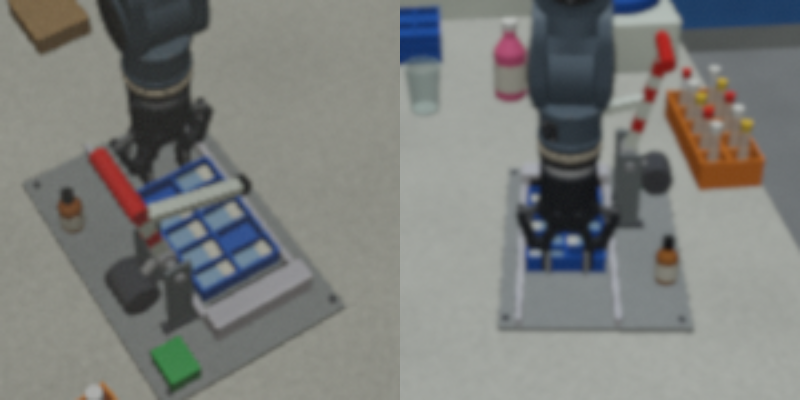

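The tray slides straight in its lane under the raised bar, and about 19 mm remain to the stop, near (260,290) in the left crop. I'll push on gently until the force rises.

>>> jog_arm:
  offset:
    - [0,0,-0.5]
    - [0,0,-0.5]
    - [0,0,-0.4]
    - [0,0,-0.3]
    - [0,0,-0.2]
    - [0,0,-0.2]
    - [0,0,0]
  twist: [0,0,0,0,0,0,0]

```text
t: 11.58
eef_pos: [0.6108, -0.0806, 0.0194]
tcp_rot: [[-0.001, 0.992, -0.127], [-0.004, -0.127, -0.992], [-1.0, -0.0, 0.005]]
force: [-2.5, -12.1, -1.4]
width: 0.502
```

The force rose to 12 N after 18 mm, which matches reaching the stop. I'll back off, rise and check.

>>> jog_arm:
  offset:
    - [0,0,0.5]
    - [0,0,1.5]
    - [0,0,2.5]
    - [0,0,2.5]
    - [-3,0,2]
    - [-4,0,2]
    - [-4,0,2]
    - [-4,0,2]
    - [0,0,0]
    - [0,0,0]
  twist: [0,0,0,0,0,0,0,0,0,0]

```text
t: 12.82
eef_pos: [0.5919, -0.2274, 0.169]
tcp_rot: [[-0.0, 0.992, -0.126], [0.001, -0.126, -0.992], [-1.0, -0.0, -0.0]]
force: [-0.2, -0.0, -0.7]
width: 0.503
```

Run:
```python
from h import *
a=snap('scene','n');b=snap('side','o')
cv2.imwrite('pics/no.png',np.hstack([cv2.resize(a[130:280,180:330],(400,400)),cv2.resize(b[120:300,190:370],(400,400))])[:,:,::-1])
for c in('scene','side'):
  for n in ['bar_handle','tray','tray_tail','end_stop','mountant','coverslips']:
    r=manip.mark_of(c,n)[:1]
    for x in r:
      d=np.array(x['centre'])[:2]-[.628,.055];print(c,n,np.round(x['centre'],4),round(x['score'],2),'dock xy',(d@[.992,-.125]).round(4),(d@[.125,.992]).round(4))
```

```text
scene bar_handle [0.7554 0.0356 0.2761] 0.66 dock xy 0.1288 -0.0033
scene tray [0.6214 0.0131 0.0094] 0.83 dock xy -0.0013 -0.0424
scene tray_tail [ 0.6036 -0.068   0.02  ] 0.66 dock xy -0.0088 -0.1251
scene end_stop [0.6352 0.0969 0.0203] 0.74 dock xy 0.0019 0.0425
scene mountant [ 0.6069 -0.0706  0.0216] 0.73 dock xy -0.0052 -0.1272
scene coverslips [0.7174 0.0429 0.1151] 0.53 dock xy 0.0902 -0.0008
side bar_handle [0.7552 0.0394 0.2738] 0.9 dock xy 0.1281 0.0004
side tray [0.6214 0.0141 0.0121] 0.82 dock xy -0.0014 -0.0414
side mountant [ 0.7398 -0.1205  0.0055] 0.62 dock xy 0.1328 -0.1601
```

View pics/no.png

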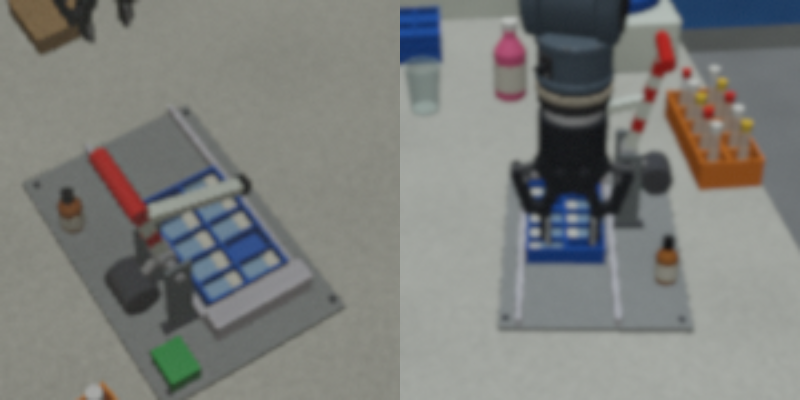

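The tray's leading edge meets the end stop, near (265,290) left. The bar is raised, the amber bottle and green box have not moved, and the fingers are clear. Handing in.

```bash
python3 -c "
from h import *
print(manip.job_done(), manip.state()['t'])"
```

```text
the job is handed in; nothing more can be done
the job is handed in; nothing more can be done
```

I pushed the stop bar up past its balance point until it rested open, then pushed the blue tray home against the end stop. I backed the fingers off and handed in just after t = 12.8 s, well inside the 45 s limit; the hand-in reports no verdict.

- **Bar:** in the last check both cameras put the handle at about dock x 0.128 m, 0.275 m high. That matches the open stop at 1.3 rad.
- **Tray:** both cameras put it at about dock y -0.042 m, against the -0.047 m needed, with its front edge against the rubber. The push force rose to 12 N there, which agrees with reaching the stop.
- **Robot:** the fingers were clear, with a force reading under 1 N.
- **Bystanders:** the amber bottle and green box had not visibly moved. I did not measure the other bystanders again at the end, but the arm never went near them.

Two things did not go cleanly:
- **Preload on the bar:** half way up, the fingers were pressing along the bar with about 17 and 19 N in x and z. I relieved that before continuing.
- **Wrong detections:** in the last scene picture the network reported the amber bottle at the tray's tail and the green box at the bar pivot. The picture contradicts both, so I discarded them.

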